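# Sort the finishing things into their trays

## Task

Tidy the leather bench by sorting the five things that lie along its front by kind: lay both steel pricking irons flat in the long undivided tray, set the wax cake and the round tin flat in the two-bay tray, one in each bay (either way round), and stand the paint bottle upright in the small deep caddy. Set things down rather than dropping them from a height, do not tip the bottle over, and leave the edge slicker and the spring clip by the front edge where they are.

Things in the scene. Friction and masses are not known exactly. Their poses are not given: they have to be found in the camera images.
- iron_a_mid (a point): Pricking iron with two teeth: a plain steel bar 106 mm long, 10 mm wide, 10 mm high, lying flat on the bench. Origin at its centre, half-way up (5 mm above what it lies on); its y axis is its length (teeth towards -y), x its width, z up. Weighs about 60 g; balances near the middle. Grasp it across the 10 mm shank.
- iron_b_mid (a point): Pricking iron with four teeth: a plain steel bar 106 mm long, 10 mm high, shank 10 mm wide, widening to 17 mm over the last 30 mm at the toothed end, lying flat on the bench. Origin at its centre, half-way up (5 mm above what it lies on); its y axis is its length (teeth towards -y), x its width, z up. Weighs about 60 g; balances near the middle. Grasp it across the 10 mm shank.
- wax_mid (a point): Cake of beeswax: a plain round yellowish disc, diameter 49 mm, height 18 mm, lying flat. Origin at its centre, half-way up (9 mm above what it lies on); z up. About 30 g.
- tin_mid (a point): Round closed rivet tin with a lid, diameter 55 mm, height 26 mm, lid up (the lid is the upper, wider half and does not come off). Origin at its centre, half-way up (13 mm above what it stands on); z up. About 60 g.
- bottle_mid (a point): Small bottle of edge paint: white body of 34 mm diameter up to about 55 mm, then a black cap of 21 mm diameter, 74 mm tall in all, standing upright among the other things near the front of the bench (similar bottles at the far back left are not meant). Origin at its centre, half-way up (37 mm above what it stands on); z up. About 45 g.
- tool_tray: The long undivided shallow wooden tray with cork floor, for both pricking irons. Outside 110 mm (x) by 152 mm (y) by 14 mm high; walls and floor 5 mm thick, so inside it is 100 x 142 mm and 9 mm deep. Fixed to the bench. Origin at the centre of its underside; y is its length, z up; its inner floor is 5 mm above the origin.
- cake_tray: The wooden tray with a cross wall that makes two equal bays, for the wax cake and the tin, one in each. Outside 110 mm (x) by 175 mm (y) by 14 mm high; walls, cross wall and floor 5 mm thick; each bay is 100 mm (x) by 80 mm (y) inside and 9 mm deep, with its centre at y = +42.5 mm or y = -42.5 mm of the tray. Fixed to the bench. Origin at the centre of its underside, under the cross wall; z up; the inner floor is 5 mm above the origin.
- bottle_caddy: The small square deeper wooden caddy for the bottle. Outside 72 x 72 mm and 30 mm high; walls and floor 5 mm thick, so inside it is 62 x 62 mm and 25 mm deep. Fixed to the bench. Origin at the centre of its underside; z up; the inner floor is 5 mm above the origin.
- slicker_mid (a point): Bystander, not to be moved: a turned brown wooden edge slicker standing upright near the front edge, diameter 34 mm, 54 mm tall. Origin at its centre, 27 mm above the bench.
- clip_mid (a point): Bystander, not to be moved: a black spring clip with two wire handles standing on its base, 32 x 23 mm and 37 mm tall. Origin 8 mm above the bench, over the middle of its base.

How it is judged:
By the outcome, as a careful person would: the job done as asked, in the order asked, and still so for the second after the job is handed in, with the robot touching nothing.
It also fails if it takes over 104 s, if anything falls off the work surface, if the arm or the gripper's body presses on something with over 40 N, if the wrist force passes 120 N, or if a joint passes its speed limit or range.

## Robot

A 6-joint arm with a two-finger parallel gripper is mounted at the origin on a cart in front of the work surface, level with it; the furniture and walls round the work are solid. World frame = base frame: x ahead of the robot, y to its left, z up, the work surface at z = 0. Lengths are in m, angles in rad, forces in N, time in s.
With the tool pointing down it reaches from about 0.325 to 0.75 m from the base axis. Payload 7.6 kg.
Tool frame: the origin (TCP) lies midway between the tips of the shut fingers; the grasp point (between the pads) lies 19 mm behind it; z points along the fingers, y is the line along which they close (so a half turn about z gives the same grasp; the last joint's range is limited). The gripper opens to 85 mm and grips with 20 to 120 N. Pads are 22 mm wide; open, the fingers measure 114 mm over their backs; the gripper's body (76 mm by 85 mm) begins 54 mm behind the grasp point. The pads swing forward as they close: fully open they stand 13 mm farther back than shut.
Start: joints at [-1.244, 0.052, 1.401, -0, 1.689, -0.07], TCP at [0.203, -0.484, 0.231] pointing down, gripper open.
Joint ranges: [-2.9, 2.9], [-0.91, 2.17], [0.12, 2.37], [-1.06, 4.2], [0.26, 2.73], [-2.93, 2.93]. Speed limits (rad/s): [2.57, 2.57, 3.01, 3.14, 3.14, 3.14].

## Interface

Orientations are given as a rotation vector (axis times angle).
In Python, from station import ctrl, grab_frame, camera_params, regions_of gives the robot as it stands.
- The arm moves only by the tool play_rows, never from a script. Its argument "plan" is a list of rows, each an object of numbers: "gripper": the finger opening in cm, from 0 to 8.54; "tx", "ty", "tz": the shift along the tool's x, y, z in cm; "ax", "ay", "az": the turn, a rotation vector about the tool's x, y, z in degrees. In form: [{"gripper": .., "tx": .., "ty": .., "tz": .., "ax": .., "ay": .., "az": ..}, ...]. A call has 1 to 12 rows; each row is the pose to reach, as a shift and turn from the pose commanded when the call began, along the tool's axes at that moment; what a row does not reach only later rows make up. A row lasts 1/10 s, in which the tool goes at most 50 mm and 8.59 degrees, less where a joint would pass 70% of its speed; a pose out of reach is approached as far as the arm can. A call with a gripper value outside its range is refused whole. The fingers move at their own pace and stop on an object; "squeeze" is the grip in N (left out, the last holds). Time passes only in rows, so rows that repeat a pose let the fingers close. It gives the time, the measured TCP pose, the force, the opening and the grip force at its end, in the units of the state.
- ctrl.state(): the state, without advancing time (a new reading comes with each control period).
- grab_frame(name): name is "side" or "top" or "wrist"; returns (picture, depth): 400x640x3 uint8, red, green, blue; 400x640 float32, m along the optical axis (not along the pixel's ray), 0 where there is no reading.
- camera_params(name): a dict with "fx", "fy", "cx", "cy" (pixels), "R" (3x3) and "t" (3): a world point X has camera coordinates R X + t; the wrist camera has in their place "tool_from_camera" (4x4, takes a point from camera to tool coordinates, whose origin is the TCP and whose axes are the flange's). Camera axes: x right, y down, z forward; pixel columns grow to the right and rows downward; lengths in m; the calibration is good to about 2 mm. A picture is of the moment at which its call begins: read the wrist's pose just before it. camera_params takes no time and is no camera call.
- ctrl.sign_off(): hands the job in; it is judged then, once.
Trained networks look in the newest picture that a camera, given by its name, has taken for a name from the list of things; names that differ only in an ending like _2 or _b are one class to them, and where a whole thing is asked for, a point or a joint stands for the part that bears it (a point fixed in the world has none). Each returns a list of dicts, best first, with "conf" (0 to 1); they miss things now and then, are a little off and sometimes report something else, mostly with a low value. They report only what shows in the picture. A call takes as long as a camera call.
- regions_of(thing, camera): "pixels" (400x640 bool, what is visible of it) and "bbox" ([left, top, right, bottom] in pixels, round what is visible of it).
The state is a dict: "time_s": time; "qpos": joint angles; "joint_velocities": joint speeds; "joint_efforts": joint torques, N m; "ee_pos": TCP position; "eef_rot": TCP orientation; "contact_force": force on the tool from outside, world axes, zero at the start; "torque": the same for the moment, N m; "gripper_width": finger opening in m; "gripper_force": force on a finger pad.
Only numpy, scipy, OpenCV 4.12 (cv2) and the standard library are available. Lean on these libraries where they do the work, as an engineer would, in place of code of your own. Each camera call takes 0.05 s, during which the arm holds its last target. There are 200 camera calls.

## Working session

There is one attempt and no reset: what is moved stays moved. The work goes in short steps, Python scripts to look and compute and a tool call to move; the robot and the scene stay as the last step left them, time stands still between calls to the robot, and variables do not carry over. Pictures are saved under pics/ and viewed, at most 14 in all, crops included, and the job is handed in when it is done.

Besides the shell and the picture viewer there is one more tool, called as a command line: name --argument value ..., lists and objects as JSON in quotes. play_rows: Moves the arm, as the interface text tells. Its arguments: {"type":"object","properties":{"plan":{"type":"array","items":{"type":"object","properties":{"gripper":{"type":"number"},"tx":{"type":"number"},"ty":{"type":"number"},"tz":{"type":"number"},"ax":{"type":"number"},"ay":{"type":"number"},"az":{"type":"number"}}}},"squeeze":{"type":"number"}},"required":["plan"]}

```bash
mkdir -p pics; ls
python3 - <<'E'
from station import ctrl, grab_frame, camera_params
import cv2,numpy as np
s=ctrl.state();print({k:np.round(v,3).tolist() for k,v in s.items()})
for n in("top","side"):
    p,d=grab_frame(n);cv2.imwrite(f"pics/{n}0.png",p[:,:,::-1]);c=camera_params(n);print(n,{k:np.round(v,3).tolist() for k,v in c.items()})
print(camera_params("wrist"))
E
```

```text
pics
{'time_s': 0.0, 'qpos': [-1.244, 0.053, 1.402, -0.0, 1.689, -0.07], 'joint_velocities': [0.0, 0.001, 0.002, 0.001, -0.001, 0.002], 'joint_efforts': [0.0, -38.166, -36.019, 0.0, 0.006, 0.0], 'ee_pos': [0.203, -0.484, 0.23], 'eef_rot': [-3.078, -0.619, 0.0], 'contact_force': [-0.129, -0.106, -0.056], 'torque': [0.017, -0.026, 0.001], 'gripper_force': 0.0, 'gripper_width': 0.086}
top {'fx': 385.127, 'fy': 385.127, 'cx': 313.931, 'cy': 191.683, 'R': [[0.001, -1.0, 0.0], [-0.987, -0.001, -0.161], [0.161, 0.0, -0.987]], 't': [0.171, 0.496, 0.843]}
side {'fx': 402.046, 'fy': 402.046, 'cx': 322.208, 'cy': 201.464, 'R': [[0.962, -0.272, 0.022], [-0.154, -0.607, -0.78], [0.225, 0.747, -0.625]], 't': [-0.413, 0.211, 0.655]}
{'fx': 290.3889534499287, 'fy': 290.3889534499287, 'cx': 319.86092266459207, 'cy': 201.20807626605833, 'tool_from_camera': array([[-9.22871083e-05, -9.48619738e-01, -3.16418370e-01,
         8.11171221e-02],
       [ 9.99999762e-01, -3.03762988e-04,  6.19017410e-04,
         2.76937817e-04],
       [-6.83328323e-04, -3.16418238e-01,  9.48619540e-01,
        -1.41578889e-01],
       [ 0.00000000e+00,  0.00000000e+00,  0.00000000e+00,
         1.00000000e+00]])}
```

View pics/top0.png

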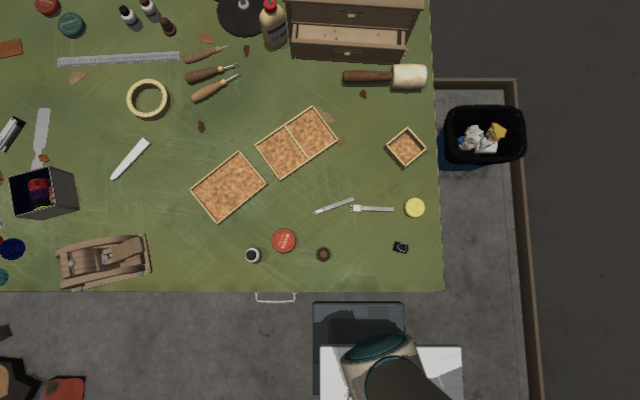

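View pics/side0.png

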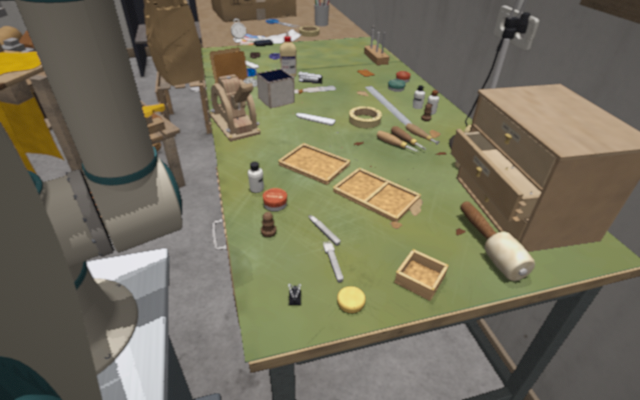

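The top view shows the bottle at (253,255), tin at (284,240), slicker at (323,254), clip at (401,247) and wax at (415,207). The irons are at (334,206) and (372,209). The tool tray is at (228,187), the cake tray at (296,142) and the caddy at (406,147). Next I'll measure them all.

```bash
cat > h.py <<'E'
from station import ctrl, grab_frame, camera_params, regions_of
import cv2,numpy as np
from scipy.spatial.transform import Rotation as Rt
def cam(n,s=None):
    c=camera_params(n)
    if n=="wrist":
        T=np.eye(4);T[:3,:3]=Rt.from_rotvec(s["eef_rot"]).as_matrix();T[:3,3]=s["ee_pos"];M=T@c["tool_from_camera"]
        return c,M[:3,:3],M[:3,3]
    R=np.array(c["R"]);return c,R.T,-R.T@np.array(c["t"])
def world(n,s,uv,z):   # pixel -> world on plane z
    c,R,o=cam(n,s);uv=np.atleast_2d(uv).astype(float)
    r=np.c_[(uv[:,0]-c["cx"])/c["fx"],(uv[:,1]-c["cy"])/c["fy"],np.ones(len(uv))]@R.T
    return o+r*((z-o[2])/r[:,2])[:,None]
def cloud(n,s,d,m):    # masked depth -> world points
    c,R,o=cam(n,s);v,u=np.nonzero(m&(d>0));z=d[v,u]
    return o+np.c_[(u-c["cx"])/c["fx"]*z,(v-c["cy"])/c["fy"]*z,z]@R.T
def rect(P):           # centre, long-axis angle (deg), sizes in mm
    (cx,cy),(w,h),a=cv2.minAreaRect((P[:,:2]*1000).astype(np.float32))
    if w<h:w,h,a=h,w,a+90
    return np.round([cx,cy,w,h,(a+90)%180-90],1)
E
python3 - <<'E'
from h import *
p,d=grab_frame("top")
for t,z in dict(iron_a_mid=.01,iron_b_mid=.01,wax_mid=.018,tin_mid=.026,bottle_mid=.074,tool_tray=.014,cake_tray=.014,bottle_caddy=.03,slicker_mid=.054,clip_mid=.03).items():
    for r in regions_of(t,"top")[:3]:
        m=r["pixels"];v,u=np.nonzero(m);P=cloud("top",None,d,m)
        print(t,round(r["conf"],2),r["bbox"],"plane",rect(world("top",None,np.c_[u,v],z)),"cloud",rect(P),"zmax",np.round(np.percentile(P[:,2],[5,50,95]),3))
E
```

```text
iron_a_mid 0.45 [315.6, 199.1, 353.5, 218.0] plane [468.2 125.9  97.3  12.8 -70.2] cloud [469.3 126.1  96.8  13.  -70.2] zmax [-0.     0.01   0.013]
iron_b_mid 0.82 [353.7, 205.3, 393.0, 209.6] plane [461.4  35.1  94.3  12.2  88.3] cloud [462.   35.1  93.7  12.5  88.9] zmax [0.006 0.01  0.013]
iron_b_mid 0.36 [253.8, 104.4, 337.9, 179.3] plane [622.1 215.5 179.1 115.4 -54.2] cloud [625.2 216.3 180.9 116.5 -53.8] zmax [0.003 0.006 0.015]
wax_mid 0.81 [405.9, 197.2, 427.1, 221.2] plane [463.1 -60.8  49.1  47.1 -46.1] cloud [463.1 -62.1  47.4  46.1  58.5] zmax [0.013 0.018 0.021]
wax_mid 0.33 [315.6, 249.1, 330.0, 261.1] plane [355.5 152.1  29.8  29.4 -89.9] cloud [355.5 152.   30.1  29.7  90. ] zmax [0.013 0.046 0.054]
tin_mid 0.94 [271.6, 228.5, 296.9, 256.1] plane [384.9 242.   51.1  50.8  26.7] cloud [385.1 241.9  51.3  50.8  22.9] zmax [0.023 0.026 0.028]
bottle_mid 0.72 [246.6, 248.7, 261.3, 266.7] plane [352.5 304.3  34.4  33.7 -44.4] cloud [350.6 311.6  39.4  32.  -39.5] zmax [0.014 0.054 0.075]
tool_tray 0.61 [192.9, 148.8, 264.4, 221.0] plane [512.9 377.  151.3 112.9 -49.9] cloud [515.4 379.4 151.8 115.9 -49.9] zmax [0.003 0.006 0.015]
cake_tray 0.76 [252.8, 105.9, 337.9, 179.4] plane [621.2 215.7 176.2 113.6 -54.5] cloud [625.1 216.3 179.  115.5 -54.6] zmax [0.003 0.006 0.015]
bottle_caddy 0.56 [381.5, 126.8, 427.7, 170.3] plane [603.2 -41.2  82.6  73.3 -49.9] cloud [611.4 -47.9  86.7  75.  -49.1] zmax [0.003 0.007 0.031]
bottle_caddy 0.45 [314.1, 196.7, 354.4, 214.7] plane [465.6 126.5  95.9  11.1 -70.8] cloud [468.6 125.6  97.4  11.6 -71.5] zmax [0.003 0.01  0.014]
slicker_mid 0.71 [314.7, 246.8, 328.4, 258.7] plane [354.3 154.1  26.4  26.1 -89.9] cloud [ 3.543e+02  1.536e+02  2.730e+01  2.690e+01 -2.000e-01] zmax [0.013 0.048 0.054]
clip_mid 0.54 [316.7, 248.6, 330.4, 261.8] plane [354.3 152.4  30.3  30.2 -44.8] cloud [354.4 152.   30.9  30.9 -44.5] zmax [0.012 0.036 0.054]
```

```bash
cat >> h.py <<'E'
def to(*targets):      # (x,y,z mm, psi deg) -> shift cm / turn deg from present pose
    s=ctrl.state();R=Rt.from_rotvec(s["eef_rot"]);p=np.array(s["ee_pos"])
    for x,y,z,psi in targets:
        T=Rt.from_euler("z",psi,degrees=True)*Rt.from_euler("x",180,degrees=True)
        print((x,y,z,psi),"t",np.round(R.inv().apply(np.array([x,y,z])/1000-p)*100,2),"a",np.round((R.inv()*T).as_rotvec(degrees=True),1))
E
python3 -c "
from h import *
to((462,60,190,88))"
```

```text
(462, 60, 190, 88) t [ 44.92 -40.18   4.13] a [  0.    0.  -65.3]
```

play_rows --plan '[{"gripper": 4, "tx": 44.9, "ty": -40.2, "tz": 4.1, "az": -65.3}, {"gripper": 4, "tx": 44.9, "ty": -40.2, "tz": 4.1, "az": -65.3}, {"gripper": 4, "tx": 44.9, "ty": -40.2, "tz": 4.1, "az": -65.3}, {"gripper": 4, "tx": 44.9, "ty": -40.2, "tz": 4.1, "az": -65.3}, {"gripper": 4, "tx": 44.9, "ty": -40.2, "tz": 4.1, "az": -65.3}, {"gripper": 4, "tx": 44.9, "ty": -40.2, "tz": 4.1, "az": -65.3}, {"gripper": 4, "tx": 44.9, "ty": -40.2, "tz": 4.1, "az": -65.3}, {"gripper": 4, "tx": 44.9, "ty": -40.2, "tz": 4.1, "az": -65.3}, {"gripper": 4, "tx": 44.9, "ty": -40.2, "tz": 4.1, "az": -65.3}, {"gripper": 4, "tx": 44.9, "ty": -40.2, "tz": 4.1, "az": -65.3}, {"gripper": 4, "tx": 44.9, "ty": -40.2, "tz": 4.1, "az": -65.3}, {"gripper": 4, "tx": 44.9, "ty": -40.2, "tz": 4.1, "az": -65.3}]'

```text
validation failed for argument at $.pl...
```

play_rows --plan '[{"gripper": 4.0, "tx": 10.0, "ty": -9.0, "tz": 0.0, "ax": 0.0, "ay": 0.0, "az": -15.0}, {"gripper": 4.0, "tx": 10.0, "ty": -9.0, "tz": 0.0, "ax": 0.0, "ay": 0.0, "az": -15.0}]'

```text
time_s: 0.85
ee_pos: [0.2456, -0.393, 0.2306]
eef_rot: [-2.97, -1.02, -0.0]
contact_force: [1.2, -0.7, 0.8]
gripper_width: 0.059
gripper_force: 0.0
```

```bash
python3 -c "
from h import *
to((462,60,190,88))"
```

```text
(462, 60, 190, 88) t [ 44.91 -22.43   4.1 ] a [ -0.1  -0.1 -50.1]
```

play_rows --plan '[{"gripper": 4.0, "tx": 44.9, "ty": -22.4, "tz": 4.1, "ax": 0, "ay": 0, "az": -50.0}, {"gripper": 4.0, "tx": 44.9, "ty": -22.4, "tz": 4.1, "ax": 0, "ay": 0, "az": -50.0}, {"gripper": 4.0, "tx": 44.9, "ty": -22.4, "tz": 4.1, "ax": 0, "ay": 0, "az": -50.0}, {"gripper": 4.0, "tx": 44.9, "ty": -22.4, "tz": 4.1, "ax": 0, "ay": 0, "az": -50.0}, {"gripper": 4.0, "tx": 44.9, "ty": -22.4, "tz": 4.1, "ax": 0, "ay": 0, "az": -50.0}, {"gripper": 4.0, "tx": 44.9, "ty": -22.4, "tz": 4.1, "ax": 0, "ay": 0, "az": -50.0}, {"gripper": 4.0, "tx": 44.9, "ty": -22.4, "tz": 4.1, "ax": 0, "ay": 0, "az": -50.0}, {"gripper": 4.0, "tx": 44.9, "ty": -22.4, "tz": 4.1, "ax": 0, "ay": 0, "az": -50.0}, {"gripper": 4.0, "tx": 44.9, "ty": -22.4, "tz": 4.1, "ax": 0, "ay": 0, "az": -50.0}, {"gripper": 4.0, "tx": 44.9, "ty": -22.4, "tz": 4.1, "ax": 0, "ay": 0, "az": -50.0}, {"gripper": 4.0, "tx": 44.9, "ty": -22.4, "tz": 4.1, "ax": 0, "ay": 0, "az": -50.0}, {"gripper": 4.0, "tx": 44.9, "ty": -22.4, "tz": 4.1, "ax": 0, "ay": 0, "az": -50.0}]'

```text
time_s: 2.05
ee_pos: [0.4636, 0.059, 0.1899]
eef_rot: [-2.262, -2.18, 0.002]
contact_force: [0.1, -0.6, 0.2]
gripper_width: 0.0399
gripper_force: 0.0
```

Run:
```python
from h import *
s=ctrl.state();p,d=grab_frame("wrist");cv2.imwrite("pics/w1.png",p[:,:,::-1])
for t in("iron_a_mid","iron_b_mid"):
    for r in regions_of(t,"wrist")[:3]:
        m=r["pixels"];P=cloud("wrist",s,d,m);v,u=np.nonzero(m)
        print(t,round(r["conf"],2),r["bbox"],rect(P),rect(world("wrist",s,np.c_[u,v],.01)),np.round(np.percentile(P[:,2],[5,50,95]),3))
to((462,35,3,88))
```

```text
iron_a_mid 0.74 [305.1, 70.7, 343.0, 165.6] [468.  125.1 100.4  11.8 -70.2] [468.2 125.   99.9  11.4 -70.3] [0.006 0.009 0.011]
iron_b_mid 0.6 [310.3, 157.6, 326.6, 237.8] [461.7  33.6  97.8  16.   88.3] [461.7  34.3  98.   15.8  88.3] [0.005 0.009 0.011]
(462, 35, 3, 88) t [-2.2  -0.07 18.76] a [ 0.   0.  -0.4]
```

View pics/w1.png

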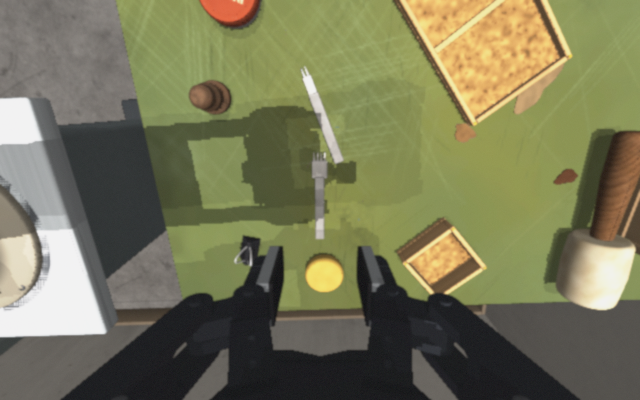

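```bash
python3 -c "
from h import *
to((468,125,50,109.7),(468,125,3,109.7))"
```

```text
(468, 125, 50, 109.7) t [ 6.81  0.17 14.05] a [  0.    0.  -22.1]
(468, 125, 3, 109.7) t [ 6.81  0.16 18.75] a [  0.    0.  -22.1]
```

play_rows --plan '[{"gripper": 3.0, "tx": 6.8, "ty": 0.2, "tz": 14.0, "ax": 0, "ay": 0, "az": -22.1}, {"gripper": 3.0, "tx": 6.8, "ty": 0.2, "tz": 14.0, "ax": 0, "ay": 0, "az": -22.1}, {"gripper": 3.0, "tx": 6.8, "ty": 0.2, "tz": 14.0, "ax": 0, "ay": 0, "az": -22.1}, {"gripper": 3.0, "tx": 6.8, "ty": 0.2, "tz": 14.0, "ax": 0, "ay": 0, "az": -22.1}, {"gripper": 3.0, "tx": 6.8, "ty": 0.2, "tz": 16.5, "ax": 0, "ay": 0, "az": -22.1}, {"gripper": 3.0, "tx": 6.8, "ty": 0.2, "tz": 18.0, "ax": 0, "ay": 0, "az": -22.1}, {"gripper": 3.0, "tx": 6.8, "ty": 0.2, "tz": 18.7, "ax": 0, "ay": 0, "az": -22.1}, {"gripper": 3.0, "tx": 6.8, "ty": 0.2, "tz": 18.7, "ax": 0, "ay": 0, "az": -22.1}, {"gripper": 0.5, "tx": 6.8, "ty": 0.2, "tz": 18.7, "ax": 0, "ay": 0, "az": -22.1}, {"gripper": 0.5, "tx": 6.8, "ty": 0.2, "tz": 18.7, "ax": 0, "ay": 0, "az": -22.1}, {"gripper": 0.5, "tx": 6.8, "ty": 0.2, "tz": 18.7, "ax": 0, "ay": 0, "az": -22.1}, {"gripper": 0.5, "tx": 6.8, "ty": 0.2, "tz": 18.7, "ax": 0, "ay": 0, "az": -22.1}]' --squeeze 40

```text
time_s: 3.4
ee_pos: [0.4696, 0.1258, 0.005]
eef_rot: [1.804, 2.568, 0.002]
contact_force: [-1.3, -2.9, 6.2]
gripper_width: 0.0087
gripper_force: 41.4
```

```bash
python3 -c "
from h import *
a=np.radians(130);n=np.array([np.sin(a),-np.cos(a)])*22
c=np.array([514,378]);print(c+n,c-n)
A=c+n
to((468,125,100,109.7),(*A,100,130),(*A,9,130))"
```

```text
[530.85297775 392.14132741] [497.14702225 363.85867259]
(468, 125, 100, 109.7) t [-0.04 -0.15 -9.5 ] a [0.2 0.1 0.1]
(np.float64(530.8529777486175), np.float64(392.14132741310385), 100, 130) t [22.96 14.82 -9.48] a [  0.1   0.1 -20.2]
(np.float64(530.8529777486175), np.float64(392.14132741310385), 9, 130) t [22.98 14.8  -0.38] a [  0.1   0.1 -20.2]
```

play_rows --plan '[{"gripper": 0.5, "tx": 0, "ty": 0, "tz": -3.0, "ax": 0, "ay": 0, "az": 0}, {"gripper": 0.5, "tx": 0, "ty": 0, "tz": -7.0, "ax": 0, "ay": 0, "az": 0}, {"gripper": 0.5, "tx": 4.0, "ty": 2.6, "tz": -8.7, "ax": 0, "ay": 0, "az": -4.0}, {"gripper": 0.5, "tx": 8.0, "ty": 5.2, "tz": -8.7, "ax": 0, "ay": 0, "az": -8.0}, {"gripper": 0.5, "tx": 12.0, "ty": 7.7, "tz": -8.7, "ax": 0, "ay": 0, "az": -12.0}, {"gripper": 0.5, "tx": 16.0, "ty": 10.3, "tz": -8.7, "ax": 0, "ay": 0, "az": -16.0}, {"gripper": 0.5, "tx": 20.0, "ty": 13.0, "tz": -8.7, "ax": 0, "ay": 0, "az": -20.2}, {"gripper": 0.5, "tx": 23.0, "ty": 14.8, "tz": -8.7, "ax": 0, "ay": 0, "az": -20.2}, {"gripper": 0.5, "tx": 23.0, "ty": 14.8, "tz": -6.0, "ax": 0, "ay": 0, "az": -20.2}, {"gripper": 0.5, "tx": 23.0, "ty": 14.8, "tz": -5.0, "ax": 0, "ay": 0, "az": -20.2}, {"gripper": 0.5, "tx": 23.0, "ty": 14.8, "tz": -5.0, "ax": 0, "ay": 0, "az": -20.2}]'

```text
time_s: 4.5
ee_pos: [0.5282, 0.3914, 0.0507]
eef_rot: [-1.326, -2.845, 0.007]
contact_force: [-0.4, -0.0, -0.8]
gripper_width: 0.0085
gripper_force: 40.6
```

Run:
```python
from h import *
s=ctrl.state();p,d=grab_frame("wrist");cv2.imwrite("pics/w2.png",p[:,:,::-1])
for t in("tool_tray","cake_tray"):
  for r in regions_of(t,"wrist")[:1]:
    m=r["pixels"];P=cloud("wrist",s,d,m);print(t,r["conf"],r["bbox"],rect(P))
to((530.8,392.1,11,130))
```

```text
tool_tray 0.78 [193.1, 116.4, 379.8, 298.5] [506.1 383.  132.4 118.1 -49.9]
cake_tray 0.96 [212.7, 342.6, 334.9, 369.1] [575.9 274.  100.6  26.9  35.7]
(530.8, 392.1, 11, 130) t [-0.05  0.04  4.37] a [ 0.1  0.  -0. ]
```

View pics/w2.png

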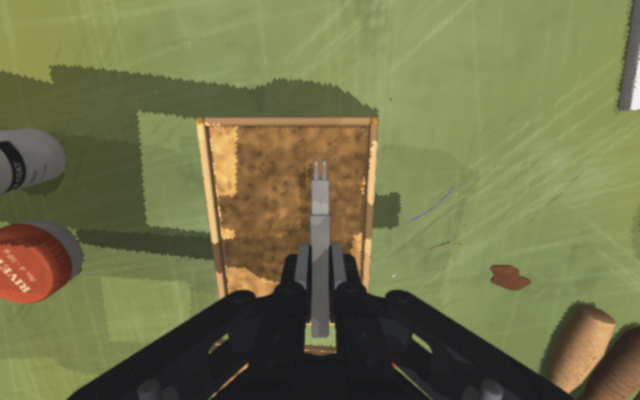

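The iron is held level and parallel to the tray, over its right half at (320,240). I'll set it down.

play_rows --plan '[{"gripper": 0.5, "tx": 0, "ty": 0, "tz": 2.5, "ax": 0, "ay": 0, "az": 0}, {"gripper": 0.5, "tx": 0, "ty": 0, "tz": 3.5, "ax": 0, "ay": 0, "az": 0}, {"gripper": 0.5, "tx": 0, "ty": 0, "tz": 4.0, "ax": 0, "ay": 0, "az": 0}, {"gripper": 0.5, "tx": 0, "ty": 0, "tz": 4.0, "ax": 0, "ay": 0, "az": 0}, {"gripper": 2.5, "tx": 0, "ty": 0, "tz": 4.0, "ax": 0, "ay": 0, "az": 0}, {"gripper": 2.5, "tx": 0, "ty": 0, "tz": 4.0, "ax": 0, "ay": 0, "az": 0}, {"gripper": 2.5, "tx": 0, "ty": 0, "tz": 4.0, "ax": 0, "ay": 0, "az": 0}, {"gripper": 2.5, "tx": 0, "ty": 0, "tz": 1.0, "ax": 0, "ay": 0, "az": 0}, {"gripper": 2.5, "tx": 0, "ty": 0, "tz": -4.0, "ax": 0, "ay": 0, "az": 0}, {"gripper": 2.5, "tx": 0, "ty": 0, "tz": -4.0, "ax": 0, "ay": 0, "az": 0}]'

```text
time_s: 5.65
ee_pos: [0.5328, 0.3949, 0.1028]
eef_rot: [1.323, 2.841, 0.019]
contact_force: [0.9, 0.3, 1.8]
gripper_width: 0.0251
gripper_force: 0.0
```

```bash
python3 -c "
from h import *
to((461.7,34.5,80,88.3),(461.7,34.5,4,88.3))"
```

```text
(461.7, 34.5, 80, 88.3) t [-23.01 -28.66   1.9 ] a [ 0.8 -0.2 41.7]
(461.7, 34.5, 4, 88.3) t [-23.   -28.77   9.5 ] a [ 0.8 -0.2 41.7]
```

play_rows --plan '[{"gripper": 3.0, "tx": -23.0, "ty": -28.7, "tz": 1.9, "ax": 0, "ay": 0, "az": 41.7}, {"gripper": 3.0, "tx": -23.0, "ty": -28.7, "tz": 1.9, "ax": 0, "ay": 0, "az": 41.7}, {"gripper": 3.0, "tx": -23.0, "ty": -28.7, "tz": 1.9, "ax": 0, "ay": 0, "az": 41.7}, {"gripper": 3.0, "tx": -23.0, "ty": -28.7, "tz": 1.9, "ax": 0, "ay": 0, "az": 41.7}, {"gripper": 3.0, "tx": -23.0, "ty": -28.7, "tz": 1.9, "ax": 0, "ay": 0, "az": 41.7}, {"gripper": 3.0, "tx": -23.0, "ty": -28.7, "tz": 1.9, "ax": 0, "ay": 0, "az": 41.7}, {"gripper": 3.0, "tx": -23.0, "ty": -28.7, "tz": 1.9, "ax": 0, "ay": 0, "az": 41.7}, {"gripper": 3.0, "tx": -23.0, "ty": -28.7, "tz": 1.9, "ax": 0, "ay": 0, "az": 41.7}, {"gripper": 3.0, "tx": -23.0, "ty": -28.7, "tz": 1.9, "ax": 0, "ay": 0, "az": 41.7}, {"gripper": 3.0, "tx": -23.0, "ty": -28.7, "tz": 1.9, "ax": 0, "ay": 0, "az": 41.7}, {"gripper": 3.0, "tx": -23.0, "ty": -28.7, "tz": 1.9, "ax": 0, "ay": 0, "az": 41.7}]'

```text
time_s: 6.75
ee_pos: [0.4581, 0.0329, 0.0746]
eef_rot: [2.252, 2.19, 0.001]
contact_force: [0.1, 1.1, 0.1]
gripper_width: 0.03
gripper_force: 0.0
```

```bash
python3 -c "
from h import *
to((461.7,34.5,4,88.3))"
```

```text
(461.7, 34.5, 4, 88.3) t [0.17 0.34 7.06] a [ 0.1 -0.   0.1]
```

play_rows --plan '[{"gripper": 3.0, "tx": 0.2, "ty": 0.3, "tz": 3.5, "ax": 0, "ay": 0, "az": 0}, {"gripper": 3.0, "tx": 0.2, "ty": 0.3, "tz": 6.0, "ax": 0, "ay": 0, "az": 0}, {"gripper": 3.0, "tx": 0.2, "ty": 0.3, "tz": 7.0, "ax": 0, "ay": 0, "az": 0}, {"gripper": 3.0, "tx": 0.2, "ty": 0.3, "tz": 7.0, "ax": 0, "ay": 0, "az": 0}, {"gripper": 0.5, "tx": 0.2, "ty": 0.3, "tz": 7.0, "ax": 0, "ay": 0, "az": 0}, {"gripper": 0.5, "tx": 0.2, "ty": 0.3, "tz": 7.0, "ax": 0, "ay": 0, "az": 0}, {"gripper": 0.5, "tx": 0.2, "ty": 0.3, "tz": 7.0, "ax": 0, "ay": 0, "az": 0}, {"gripper": 0.5, "tx": 0.2, "ty": 0.3, "tz": 7.0, "ax": 0, "ay": 0, "az": 0}, {"gripper": 0.5, "tx": 0.2, "ty": 0.3, "tz": 4.0, "ax": 0, "ay": 0, "az": 0}, {"gripper": 0.5, "tx": 0.2, "ty": 0.3, "tz": 0.0, "ax": 0, "ay": 0, "az": 0}, {"gripper": 0.5, "tx": 0.2, "ty": 0.3, "tz": -1.0, "ax": 0, "ay": 0, "az": 0}, {"gripper": 0.5, "tx": 0.2, "ty": 0.3, "tz": -1.0, "ax": 0, "ay": 0, "az": 0}]'

```text
time_s: 7.95
ee_pos: [0.4619, 0.0337, 0.0862]
eef_rot: [2.251, 2.187, 0.005]
contact_force: [-0.2, 1.2, -0.8]
gripper_width: 0.0085
gripper_force: 40.3
```

```bash
python3 -c "
from h import *
to((497,364,100,130),(497,364,11,130))"
```

```text
(497, 364, 100, 130) t [33.12  2.55 -1.37] a [  0.2   0.1 -41.7]
(497, 364, 11, 130) t [33.12  2.51  7.53] a [  0.2   0.1 -41.7]
```

play_rows --plan '[{"gripper": 0.5, "tx": 4.5, "ty": 0.3, "tz": 0, "ax": 0, "ay": 0, "az": -5.0}, {"gripper": 0.5, "tx": 9.0, "ty": 0.6, "tz": 0, "ax": 0, "ay": 0, "az": -10.0}, {"gripper": 0.5, "tx": 13.5, "ty": 1.0, "tz": 0, "ax": 0, "ay": 0, "az": -16.0}, {"gripper": 0.5, "tx": 18.0, "ty": 1.4, "tz": 0, "ax": 0, "ay": 0, "az": -22.0}, {"gripper": 0.5, "tx": 22.5, "ty": 1.8, "tz": 0, "ax": 0, "ay": 0, "az": -28.0}, {"gripper": 0.5, "tx": 27.0, "ty": 2.1, "tz": 0, "ax": 0, "ay": 0, "az": -34.0}, {"gripper": 0.5, "tx": 31.0, "ty": 2.5, "tz": 0, "ax": 0, "ay": 0, "az": -40.0}, {"gripper": 0.5, "tx": 33.1, "ty": 2.5, "tz": 0, "ax": 0, "ay": 0, "az": -41.7}, {"gripper": 0.5, "tx": 33.1, "ty": 2.5, "tz": 2.0, "ax": 0, "ay": 0, "az": -41.7}, {"gripper": 0.5, "tx": 33.1, "ty": 2.5, "tz": 4.0, "ax": 0, "ay": 0, "az": -41.7}, {"gripper": 0.5, "tx": 33.1, "ty": 2.5, "tz": 4.0, "ax": 0, "ay": 0, "az": -41.7}]'

```text
time_s: 9.05
ee_pos: [0.4926, 0.3623, 0.0384]
eef_rot: [-1.324, -2.843, 0.013]
contact_force: [-0.1, -0.8, -1.0]
gripper_width: 0.0088
gripper_force: 40.2
```

Run:
```python
from h import *
s=ctrl.state();p,d=grab_frame("wrist");cv2.imwrite("pics/w3.png",p[:,:,::-1])
to((497,364,11,130))
```

```text
(497, 364, 11, 130) t [-0.12  0.35  2.98] a [-0.4 -0.   0. ]
```

View pics/w3.png

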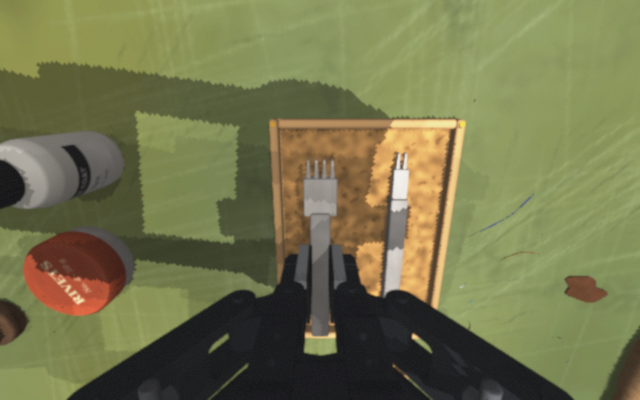

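Iron a lies flat in the right half at (397,220) and iron b is over the left half at (320,230). I'll lower iron b.

play_rows --plan '[{"gripper": 0.5, "tx": 0, "ty": 0.3, "tz": 1.5, "ax": 0, "ay": 0, "az": 0}, {"gripper": 0.5, "tx": 0, "ty": 0.3, "tz": 2.5, "ax": 0, "ay": 0, "az": 0}, {"gripper": 0.5, "tx": 0, "ty": 0.3, "tz": 3.0, "ax": 0, "ay": 0, "az": 0}, {"gripper": 0.5, "tx": 0, "ty": 0.3, "tz": 3.0, "ax": 0, "ay": 0, "az": 0}, {"gripper": 2.5, "tx": 0, "ty": 0.3, "tz": 3.0, "ax": 0, "ay": 0, "az": 0}, {"gripper": 2.5, "tx": 0, "ty": 0.3, "tz": 3.0, "ax": 0, "ay": 0, "az": 0}, {"gripper": 2.5, "tx": 0, "ty": 0.3, "tz": 3.0, "ax": 0, "ay": 0, "az": 0}, {"gripper": 2.5, "tx": 0, "ty": 0.3, "tz": 0.0, "ax": 0, "ay": 0, "az": 0}, {"gripper": 2.5, "tx": 0, "ty": 0.3, "tz": -5.0, "ax": 0, "ay": 0, "az": 0}, {"gripper": 2.5, "tx": 0, "ty": 0.3, "tz": -6.0, "ax": 0, "ay": 0, "az": 0}, {"gripper": 2.5, "tx": 0, "ty": 0.3, "tz": -6.0, "ax": 0, "ay": 0, "az": 0}]'

```text
time_s: 10.2
ee_pos: [0.4991, 0.3668, 0.1079]
eef_rot: [1.325, 2.844, 0.009]
contact_force: [0.9, -0.1, -0.6]
gripper_width: 0.0251
gripper_force: 0.0
```

```bash
python3 -c "
from h import *
to((463,-62,80,90))"
```

```text
(463, -62, 80, 90) t [-30.5  -30.36   2.62] a [ 0.4 -0.1 40. ]
```

play_rows --plan '[{"gripper": 2.5, "tx": -30.5, "ty": -30.4, "tz": 2.0, "ax": 0, "ay": 0, "az": 40.0}, {"gripper": 7.0, "tx": -30.5, "ty": -30.4, "tz": 2.0, "ax": 0, "ay": 0, "az": 40.0}, {"gripper": 7.0, "tx": -30.5, "ty": -30.4, "tz": 2.0, "ax": 0, "ay": 0, "az": 40.0}, {"gripper": 7.0, "tx": -30.5, "ty": -30.4, "tz": 2.0, "ax": 0, "ay": 0, "az": 40.0}, {"gripper": 7.0, "tx": -30.5, "ty": -30.4, "tz": 2.0, "ax": 0, "ay": 0, "az": 40.0}, {"gripper": 7.0, "tx": -30.5, "ty": -30.4, "tz": 2.0, "ax": 0, "ay": 0, "az": 40.0}, {"gripper": 7.0, "tx": -30.5, "ty": -30.4, "tz": 2.0, "ax": 0, "ay": 0, "az": 40.0}, {"gripper": 7.0, "tx": -30.5, "ty": -30.4, "tz": 2.0, "ax": 0, "ay": 0, "az": 40.0}, {"gripper": 7.0, "tx": -30.5, "ty": -30.4, "tz": 2.0, "ax": 0, "ay": 0, "az": 40.0}, {"gripper": 7.0, "tx": -30.5, "ty": -30.4, "tz": 2.0, "ax": 0, "ay": 0, "az": 40.0}, {"gripper": 7.0, "tx": -30.5, "ty": -30.4, "tz": 2.0, "ax": 0, "ay": 0, "az": 40.0}, {"gripper": 7.0, "tx": -30.5, "ty": -30.4, "tz": 2.0, "ax": 0, "ay": 0, "az": 40.0}]'

```text
time_s: 11.4
ee_pos: [0.4608, -0.0623, 0.0835]
eef_rot: [-2.219, -2.222, 0.001]
contact_force: [0.4, 0.0, -0.2]
gripper_width: 0.0701
gripper_force: 0.0
```

Run:
```python
from h import *
s=ctrl.state();p,d=grab_frame("wrist");cv2.imwrite("pics/w4.png",p[:,:,::-1])
for r in regions_of("wax_mid","wrist")[:2]:
    m=r["pixels"];v,u=np.nonzero(m);print(r["conf"],r["bbox"],rect(world("wrist",s,np.c_[u,v],.018)))
r=regions_of("tool_tray","top")
p,d=grab_frame("top");cv2.imwrite("pics/top2.png",cv2.resize(p[100:300,150:470,::-1],None,fx=2.5,fy=2.5))
to((463,-62,3,90))
```

```text
0.78 [295.5, 184.7, 356.1, 243.0] [463.3 -61.3  49.9  46.7 -87.8]
(463, -62, 3, 90) t [0.03 0.19 8.11] a [-0.  -0.   0.1]
```

View pics/top2.png

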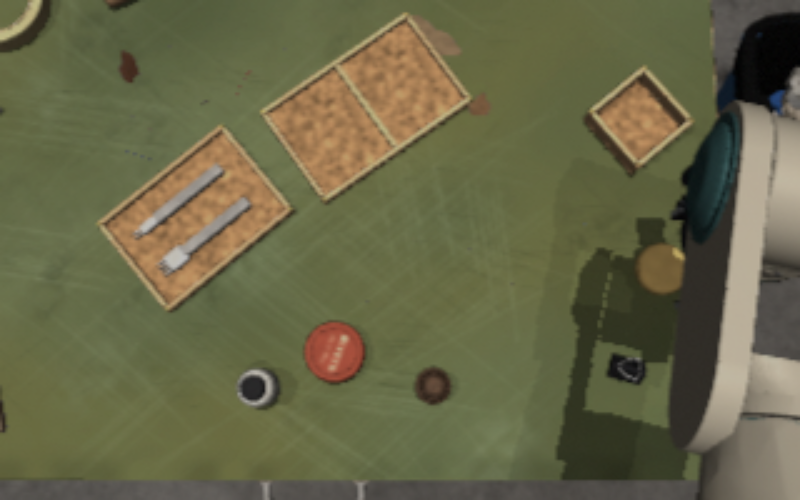

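Both irons lie flat in the tool tray, at crop (180,200) and (205,235). Next I'll grasp the wax.

play_rows --plan '[{"gripper": 7.0, "tx": 0, "ty": 0.2, "tz": 4.0, "ax": 0, "ay": 0, "az": 0}, {"gripper": 7.0, "tx": 0, "ty": 0.2, "tz": 7.0, "ax": 0, "ay": 0, "az": 0}, {"gripper": 7.0, "tx": 0, "ty": 0.2, "tz": 8.0, "ax": 0, "ay": 0, "az": 0}, {"gripper": 7.0, "tx": 0, "ty": 0.2, "tz": 8.0, "ax": 0, "ay": 0, "az": 0}, {"gripper": 4.4, "tx": 0, "ty": 0.2, "tz": 8.0, "ax": 0, "ay": 0, "az": 0}, {"gripper": 4.4, "tx": 0, "ty": 0.2, "tz": 8.0, "ax": 0, "ay": 0, "az": 0}, {"gripper": 4.4, "tx": 0, "ty": 0.2, "tz": 8.0, "ax": 0, "ay": 0, "az": 0}, {"gripper": 4.4, "tx": 0, "ty": 0.2, "tz": 8.0, "ax": 0, "ay": 0, "az": 0}, {"gripper": 4.4, "tx": 0, "ty": 0.2, "tz": 5.0, "ax": 0, "ay": 0, "az": 0}, {"gripper": 4.4, "tx": 0, "ty": 0.2, "tz": 1.0, "ax": 0, "ay": 0, "az": 0}, {"gripper": 4.4, "tx": 0, "ty": 0.2, "tz": -1.0, "ax": 0, "ay": 0, "az": 0}, {"gripper": 4.4, "tx": 0, "ty": 0.2, "tz": -1.0, "ax": 0, "ay": 0, "az": 0}]' --squeeze 30

```text
time_s: 12.8
ee_pos: [0.4653, -0.0637, 0.0986]
eef_rot: [2.216, 2.217, 0.007]
contact_force: [0.3, -0.4, -1.0]
gripper_width: 0.0477
gripper_force: 31.2
```

```bash
python3 -c "
from h import *
to((647,181,95,125.5),(647,181,9,125.5))"
```

```text
(647, 181, 95, 125.5) t [24.46 18.18  0.45] a [  0.4   0.2 -35.5]
(647, 181, 9, 125.5) t [24.48 18.11  9.05] a [  0.4   0.2 -35.5]
```

play_rows --plan '[{"gripper": 4.4, "tx": 3.5, "ty": 2.6, "tz": 0, "ax": 0, "ay": 0, "az": -5.0}, {"gripper": 4.4, "tx": 7.0, "ty": 5.2, "tz": 0, "ax": 0, "ay": 0, "az": -10.0}, {"gripper": 4.4, "tx": 10.5, "ty": 7.8, "tz": 0, "ax": 0, "ay": 0, "az": -15.0}, {"gripper": 4.4, "tx": 14.0, "ty": 10.4, "tz": 0, "ax": 0, "ay": 0, "az": -20.0}, {"gripper": 4.4, "tx": 17.5, "ty": 13.0, "tz": 0, "ax": 0, "ay": 0, "az": -25.0}, {"gripper": 4.4, "tx": 21.0, "ty": 15.6, "tz": 0, "ax": 0, "ay": 0, "az": -30.0}, {"gripper": 4.4, "tx": 24.5, "ty": 18.2, "tz": 0, "ax": 0, "ay": 0, "az": -35.5}, {"gripper": 4.4, "tx": 24.5, "ty": 18.2, "tz": 2.5, "ax": 0, "ay": 0, "az": -35.5}, {"gripper": 4.4, "tx": 24.5, "ty": 18.2, "tz": 4.5, "ax": 0, "ay": 0, "az": -35.5}, {"gripper": 4.4, "tx": 24.5, "ty": 18.2, "tz": 4.5, "ax": 0, "ay": 0, "az": -35.5}]'

```text
time_s: 13.8
ee_pos: [0.6423, 0.1816, 0.0438]
eef_rot: [-1.434, -2.788, 0.009]
contact_force: [-0.5, -0.4, -1.0]
gripper_width: 0.0473
gripper_force: 31.3
```

Run:
```python
from h import *
s=ctrl.state();p,d=grab_frame("wrist");cv2.imwrite("pics/w5.png",p[:,:,::-1])
to((647,181,9,125.5));print(s["gripper_width"])
```

```text
(647, 181, 9, 125.5) t [-0.26  0.28  3.75] a [-0.3 -0.1  0. ]
0.04734026226653683
```

View pics/w5.png

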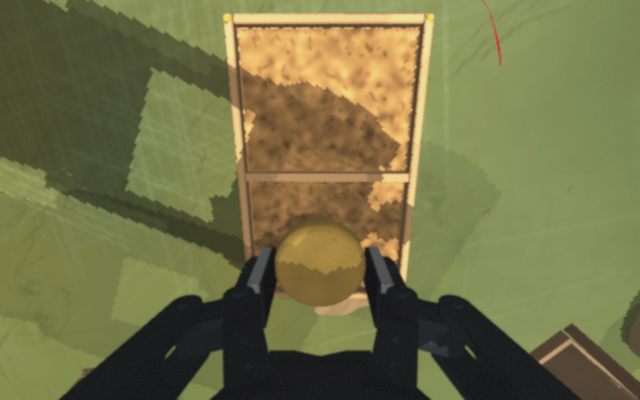

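The wax is held level over the nearer bay at (320,262), and the cross wall is at row 177. I'll set it down.

play_rows --plan '[{"gripper": 4.4, "tx": -0.1, "ty": 0.3, "tz": 2.0, "ax": 0, "ay": 0, "az": 0}, {"gripper": 4.4, "tx": -0.1, "ty": 0.3, "tz": 3.2, "ax": 0, "ay": 0, "az": 0}, {"gripper": 4.4, "tx": -0.1, "ty": 0.3, "tz": 3.7, "ax": 0, "ay": 0, "az": 0}, {"gripper": 4.4, "tx": -0.1, "ty": 0.3, "tz": 3.7, "ax": 0, "ay": 0, "az": 0}, {"gripper": 5.8, "tx": -0.1, "ty": 0.3, "tz": 3.7, "ax": 0, "ay": 0, "az": 0}, {"gripper": 5.8, "tx": -0.1, "ty": 0.3, "tz": 3.7, "ax": 0, "ay": 0, "az": 0}, {"gripper": 5.8, "tx": -0.1, "ty": 0.3, "tz": 3.7, "ax": 0, "ay": 0, "az": 0}, {"gripper": 5.8, "tx": -0.1, "ty": 0.3, "tz": 1.0, "ax": 0, "ay": 0, "az": 0}, {"gripper": 5.8, "tx": -0.1, "ty": 0.3, "tz": -3.5, "ax": 0, "ay": 0, "az": 0}, {"gripper": 5.8, "tx": -0.1, "ty": 0.3, "tz": -7.0, "ax": 0, "ay": 0, "az": 0}, {"gripper": 5.8, "tx": -0.1, "ty": 0.3, "tz": -7.0, "ax": 0, "ay": 0, "az": 0}]'

```text
time_s: 14.95
ee_pos: [0.6509, 0.1835, 0.1273]
eef_rot: [1.433, 2.785, 0.012]
contact_force: [-0.1, -0.1, 0.8]
gripper_width: 0.0579
gripper_force: 0.0
```

```bash
python3 -c "
from h import *
to((385,242,120,118))"
```

```text
(385, 242, 120, 118) t [ 20.22 -18.24   0.43] a [0.7 0.2 7.5]
```

play_rows --plan '[{"gripper": 7.0, "tx": 20.2, "ty": -18.2, "tz": 0.4, "ax": 0, "ay": 0, "az": 7.5}, {"gripper": 7.0, "tx": 20.2, "ty": -18.2, "tz": 0.4, "ax": 0, "ay": 0, "az": 7.5}, {"gripper": 7.0, "tx": 20.2, "ty": -18.2, "tz": 0.4, "ax": 0, "ay": 0, "az": 7.5}, {"gripper": 7.0, "tx": 20.2, "ty": -18.2, "tz": 0.4, "ax": 0, "ay": 0, "az": 7.5}, {"gripper": 7.0, "tx": 20.2, "ty": -18.2, "tz": 0.4, "ax": 0, "ay": 0, "az": 7.5}, {"gripper": 7.0, "tx": 20.2, "ty": -18.2, "tz": 0.4, "ax": 0, "ay": 0, "az": 7.5}, {"gripper": 7.0, "tx": 20.2, "ty": -18.2, "tz": 0.4, "ax": 0, "ay": 0, "az": 7.5}, {"gripper": 7.0, "tx": 20.2, "ty": -18.2, "tz": 0.4, "ax": 0, "ay": 0, "az": 7.5}, {"gripper": 7.0, "tx": 20.2, "ty": -18.2, "tz": 0.4, "ax": 0, "ay": 0, "az": 7.5}]'

```text
time_s: 15.85
ee_pos: [0.3833, 0.2412, 0.1153]
eef_rot: [1.618, 2.692, 0.0]
contact_force: [-0.2, 0.2, -0.2]
gripper_width: 0.0697
gripper_force: 0.0
```

Run:
```python
from h import *
s=ctrl.state();p,d=grab_frame("wrist");cv2.imwrite("pics/w6.png",p[:,:,::-1])
for t,z in(("tin_mid",.026),("bottle_mid",.074)):
  for r in regions_of(t,"wrist")[:1]:
    m=r["pixels"];v,u=np.nonzero(m);P=cloud("wrist",s,d,m);print(t,r["conf"],r["bbox"],rect(world("wrist",s,np.c_[u,v],z)))
    for lo,hi in((.02,.03),(.048,.058),(.069,.08)):
        Q=P[(P[:,2]>lo)&(P[:,2]<hi)]
        if len(Q)>20:print(lo,rect(Q),len(Q))
to((385,242,6,118))
```

```text
tin_mid 0.57 [289.1, 170.3, 357.9, 236.5] [383.8 243.6  56.   53.6 -38.4]
0.02 [385.1 242.2  54.1  53.2  52.4] 3090
(385, 242, 6, 118) t [-0.    0.21 10.91] a [-0.  0. -0.]
```

View pics/w6.png

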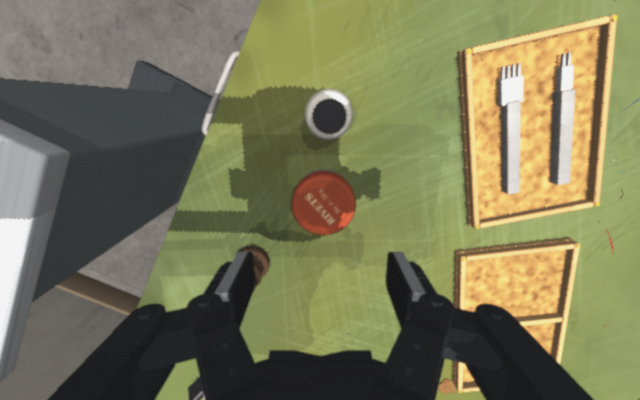

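The tin is at (323,203), with the bottle ahead at (328,116) and the slicker at (255,265), both clear of the fingers. The irons lie in their tray. I'll grasp the tin.

play_rows --plan '[{"gripper": 7.0, "tx": 0, "ty": 0.2, "tz": 4.0, "ax": 0, "ay": 0, "az": 0}, {"gripper": 7.0, "tx": 0, "ty": 0.2, "tz": 8.0, "ax": 0, "ay": 0, "az": 0}, {"gripper": 7.0, "tx": 0, "ty": 0.2, "tz": 10.9, "ax": 0, "ay": 0, "az": 0}, {"gripper": 7.0, "tx": 0, "ty": 0.2, "tz": 10.9, "ax": 0, "ay": 0, "az": 0}, {"gripper": 5.0, "tx": 0, "ty": 0.2, "tz": 10.9, "ax": 0, "ay": 0, "az": 0}, {"gripper": 5.0, "tx": 0, "ty": 0.2, "tz": 10.9, "ax": 0, "ay": 0, "az": 0}, {"gripper": 5.0, "tx": 0, "ty": 0.2, "tz": 10.9, "ax": 0, "ay": 0, "az": 0}, {"gripper": 5.0, "tx": 0, "ty": 0.2, "tz": 10.9, "ax": 0, "ay": 0, "az": 0}, {"gripper": 5.0, "tx": 0, "ty": 0.2, "tz": 7.0, "ax": 0, "ay": 0, "az": 0}, {"gripper": 5.0, "tx": 0, "ty": 0.2, "tz": 2.0, "ax": 0, "ay": 0, "az": 0}, {"gripper": 5.0, "tx": 0, "ty": 0.2, "tz": 0, "ax": 0, "ay": 0, "az": 0}, {"gripper": 5.0, "tx": 0, "ty": 0.2, "tz": 0, "ax": 0, "ay": 0, "az": 0}]' --squeeze 40

```text
time_s: 17.2
ee_pos: [0.3862, 0.2434, 0.1197]
eef_rot: [1.615, 2.69, 0.011]
contact_force: [0.3, 0.2, -2.4]
gripper_width: 0.0534
gripper_force: 42.8
```

```bash
python3 -c "
from h import *
to((597,251,110,125.5),(597,251,13,125.5))"
```

```text
(597, 251, 110, 125.5) t [-9.24 18.95  1.13] a [ 0.5  0.  -7.5]
(597, 251, 13, 125.5) t [-9.24 18.87 10.83] a [ 0.5  0.  -7.5]
```

play_rows --plan '[{"gripper": 5.0, "tx": -2.0, "ty": 4.0, "tz": 0, "ax": 0, "ay": 0, "az": -2.0}, {"gripper": 5.0, "tx": -4.0, "ty": 8.0, "tz": 0, "ax": 0, "ay": 0, "az": -4.0}, {"gripper": 5.0, "tx": -6.0, "ty": 12.0, "tz": 0, "ax": 0, "ay": 0, "az": -6.0}, {"gripper": 5.0, "tx": -8.0, "ty": 16.0, "tz": 0, "ax": 0, "ay": 0, "az": -7.5}, {"gripper": 5.0, "tx": -9.2, "ty": 18.9, "tz": 0, "ax": 0, "ay": 0, "az": -7.5}, {"gripper": 5.0, "tx": -9.2, "ty": 18.9, "tz": 3.0, "ax": 0, "ay": 0, "az": -7.5}, {"gripper": 5.0, "tx": -9.2, "ty": 18.9, "tz": 6.0, "ax": 0, "ay": 0, "az": -7.5}, {"gripper": 5.0, "tx": -9.2, "ty": 18.9, "tz": 6.0, "ax": 0, "ay": 0, "az": -7.5}, {"gripper": 5.0, "tx": -9.2, "ty": 18.9, "tz": 6.0, "ax": 0, "ay": 0, "az": -7.5}]'

```text
time_s: 18.1
ee_pos: [0.5936, 0.2498, 0.0545]
eef_rot: [-1.437, -2.792, 0.003]
contact_force: [0.7, -0.5, -0.1]
gripper_width: 0.0534
gripper_force: 42.8
```

Run:
```python
from h import *
s=ctrl.state();p,d=grab_frame("wrist");cv2.imwrite("pics/w7.png",p[:,:,::-1])
to((597,251,13,125.5));print(s["gripper_width"])
```

```text
(597, 251, 13, 125.5) t [-0.07  0.24  4.33] a [0.1 0.  0. ]
0.0533649374893765
```

View pics/w7.png

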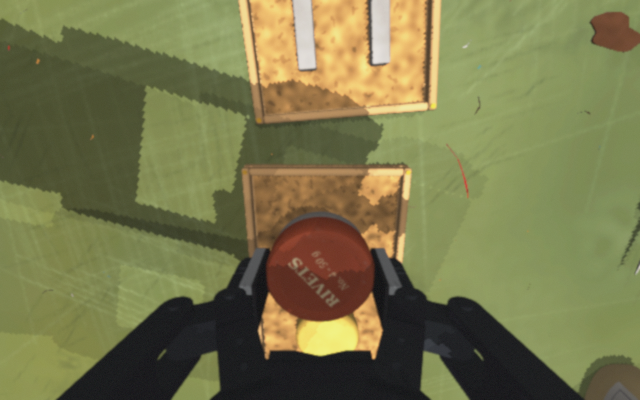

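The tin is held level over the far bay at (320,265), and the wax lies in the near bay at (328,335). I'll set the tin down.

play_rows --plan '[{"gripper": 5.0, "tx": 0, "ty": 0.3, "tz": 2.5, "ax": 0, "ay": 0, "az": 0}, {"gripper": 5.0, "tx": 0, "ty": 0.3, "tz": 3.8, "ax": 0, "ay": 0, "az": 0}, {"gripper": 5.0, "tx": 0, "ty": 0.3, "tz": 4.4, "ax": 0, "ay": 0, "az": 0}, {"gripper": 5.0, "tx": 0, "ty": 0.3, "tz": 4.4, "ax": 0, "ay": 0, "az": 0}, {"gripper": 6.4, "tx": 0, "ty": 0.3, "tz": 4.4, "ax": 0, "ay": 0, "az": 0}, {"gripper": 6.4, "tx": 0, "ty": 0.3, "tz": 4.4, "ax": 0, "ay": 0, "az": 0}, {"gripper": 6.4, "tx": 0, "ty": 0.3, "tz": 4.4, "ax": 0, "ay": 0, "az": 0}, {"gripper": 6.4, "tx": 0, "ty": 0.3, "tz": 1.5, "ax": 0, "ay": 0, "az": 0}, {"gripper": 6.4, "tx": 0, "ty": 0.3, "tz": -3.0, "ax": 0, "ay": 0, "az": 0}, {"gripper": 6.4, "tx": 0, "ty": 0.3, "tz": -8.0, "ax": 0, "ay": 0, "az": 0}, {"gripper": 6.4, "tx": 0, "ty": 0.3, "tz": -9.0, "ax": 0, "ay": 0, "az": 0}, {"gripper": 6.4, "tx": 0, "ty": 0.3, "tz": -9.0, "ax": 0, "ay": 0, "az": 0}]'

```text
time_s: 19.35
ee_pos: [0.598, 0.2522, 0.1487]
eef_rot: [1.436, 2.79, 0.007]
contact_force: [-0.4, 0.2, -0.1]
gripper_width: 0.0639
gripper_force: 0.0
```

Run:
```python
from h import *
p,d=grab_frame("top")
r=regions_of("bottle_mid","top")[0];m=r["pixels"];P=cloud("top",None,d,m);print(r["conf"],r["bbox"])
for lo,hi in((.045,.06),(.069,.08)):
    Q=P[(P[:,2]>lo)&(P[:,2]<hi)];print(rect(Q),len(Q))
to((352,307,150,118))
```

```text
0.75 [249.2, 249.7, 259.8, 263.3]
[353.  308.4  29.9  28.5 -89.2] 79
[353.  310.5  19.8  19.1  90. ] 78
(352, 307, 150, 118) t [ 18.71 -16.65  -0.59] a [-0.1 -0.   7.5]
```

play_rows --plan '[{"gripper": 6.4, "tx": 18.7, "ty": -16.7, "tz": -0.5, "ax": 0, "ay": 0, "az": 7.5}, {"gripper": 6.4, "tx": 18.7, "ty": -16.7, "tz": -0.5, "ax": 0, "ay": 0, "az": 7.5}, {"gripper": 6.4, "tx": 18.7, "ty": -16.7, "tz": -0.5, "ax": 0, "ay": 0, "az": 7.5}, {"gripper": 6.4, "tx": 18.7, "ty": -16.7, "tz": -0.5, "ax": 0, "ay": 0, "az": 7.5}, {"gripper": 6.4, "tx": 18.7, "ty": -16.7, "tz": -0.5, "ax": 0, "ay": 0, "az": 7.5}, {"gripper": 6.4, "tx": 18.7, "ty": -16.7, "tz": -0.5, "ax": 0, "ay": 0, "az": 7.5}, {"gripper": 6.4, "tx": 18.7, "ty": -16.7, "tz": -0.5, "ax": 0, "ay": 0, "az": 7.5}, {"gripper": 6.4, "tx": 18.7, "ty": -16.7, "tz": -0.5, "ax": 0, "ay": 0, "az": 7.5}, {"gripper": 6.4, "tx": 18.7, "ty": -16.7, "tz": -0.5, "ax": 0, "ay": 0, "az": 7.5}]'

```text
time_s: 20.35
ee_pos: [0.353, 0.3064, 0.1495]
eef_rot: [-1.619, -2.692, 0.002]
contact_force: [-0.3, -1.0, 1.1]
gripper_width: 0.0638
gripper_force: 0.0
```

Run:
```python
from h import *
s=ctrl.state();p,d=grab_frame("wrist");cv2.imwrite("pics/w8.png",p[:,:,::-1])
for r in regions_of("bottle_mid","wrist")[:2]:
    m=r["pixels"];P=cloud("wrist",s,d,m);print(r["conf"],r["bbox"])
    for lo,hi in((.045,.06),(.069,.08)):
        Q=P[(P[:,2]>lo)&(P[:,2]<hi)]
        if len(Q)>5:print(rect(Q),len(Q))
to((353,309,29,118))
```

```text
0.88 [303.6, 168.0, 340.5, 219.9]
[351.9 312.4  33.   26.1  27.9] 548
[353.  309.2  20.6  20.5   1.6] 510
(353, 309, 29, 118) t [ 0.23  0.14 12.08] a [-0.  0. -0.]
```

View pics/w8.png

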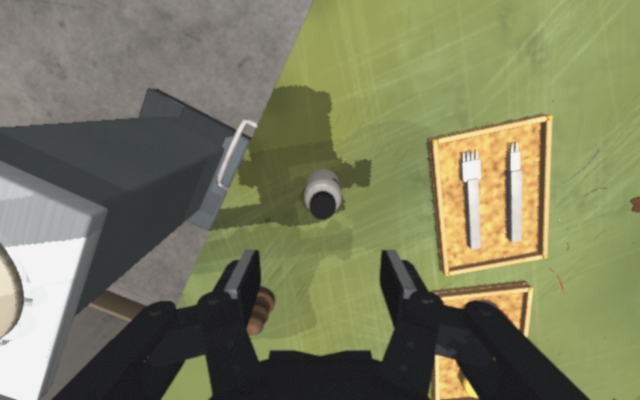

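The bottle stands upright at (322,195), with its cap centre at world (353,309). I'll grasp it.

play_rows --plan '[{"gripper": 6.4, "tx": 0.2, "ty": 0.1, "tz": 4.0, "ax": 0, "ay": 0, "az": 0}, {"gripper": 6.4, "tx": 0.2, "ty": 0.1, "tz": 8.0, "ax": 0, "ay": 0, "az": 0}, {"gripper": 6.4, "tx": 0.2, "ty": 0.1, "tz": 11.0, "ax": 0, "ay": 0, "az": 0}, {"gripper": 6.4, "tx": 0.2, "ty": 0.1, "tz": 12.1, "ax": 0, "ay": 0, "az": 0}, {"gripper": 6.4, "tx": 0.2, "ty": 0.1, "tz": 12.1, "ax": 0, "ay": 0, "az": 0}, {"gripper": 3.0, "tx": 0.2, "ty": 0.1, "tz": 12.1, "ax": 0, "ay": 0, "az": 0}, {"gripper": 3.0, "tx": 0.2, "ty": 0.1, "tz": 12.1, "ax": 0, "ay": 0, "az": 0}, {"gripper": 3.0, "tx": 0.2, "ty": 0.1, "tz": 12.1, "ax": 0, "ay": 0, "az": 0}, {"gripper": 3.0, "tx": 0.2, "ty": 0.1, "tz": 12.1, "ax": 0, "ay": 0, "az": 0}, {"gripper": 3.0, "tx": 0.2, "ty": 0.1, "tz": 9.0, "ax": 0, "ay": 0, "az": 0}, {"gripper": 3.0, "tx": 0.2, "ty": 0.1, "tz": 4.0, "ax": 0, "ay": 0, "az": 0}, {"gripper": 3.0, "tx": 0.2, "ty": 0.1, "tz": 0, "ax": 0, "ay": 0, "az": 0}]' --squeeze 40

```text
time_s: 21.65
ee_pos: [0.3522, 0.3092, 0.1533]
eef_rot: [1.617, 2.693, 0.003]
contact_force: [0.7, 0.6, -1.0]
gripper_width: 0.0317
gripper_force: 40.1
```

Run:
```python
from h import *
p,d=grab_frame("top")
r=regions_of("bottle_caddy","top")[0];m=r["pixels"];P=cloud("top",None,d,m);print(r["conf"],r["bbox"])
v,u=np.nonzero(m)
Q=P[(P[:,2]>.024)&(P[:,2]<.036)];print("rim",rect(Q),len(Q))
Q=P[(P[:,2]>.0)&(P[:,2]<.012)&(abs(P[:,0]-.605)<.06)];print("floor",rect(Q),Q.mean(0),len(Q))
to((608,-45,150,90),(608,-45,35,90));print(ctrl.state()["gripper_width"])
```

```text
0.87 [382.4, 127.7, 427.6, 169.0]
rim [607.5 -44.8  73.7  72.3 -50.4] 274
floor [609.6 -51.   85.8  74.2 -51.6] [ 0.60891654 -0.04737844  0.00564387] 630
(608, -45, 150, 90) t [-43.33   5.62   0.75] a [ 0.7 -0.3 28. ]
(608, -45, 35, 90) t [-43.36   5.47  12.25] a [ 0.7 -0.3 28. ]
0.03133050233432071
```

play_rows --plan '[{"gripper": 3.0, "tx": -3.0, "ty": 0.4, "tz": 0, "ax": 0, "ay": 0, "az": 2.0}, {"gripper": 3.0, "tx": -7.0, "ty": 0.9, "tz": 0, "ax": 0, "ay": 0, "az": 4.5}, {"gripper": 3.0, "tx": -11.5, "ty": 1.5, "tz": 0, "ax": 0, "ay": 0, "az": 7.5}, {"gripper": 3.0, "tx": -16.0, "ty": 2.1, "tz": 0, "ax": 0, "ay": 0, "az": 10.5}, {"gripper": 3.0, "tx": -20.5, "ty": 2.7, "tz": 0, "ax": 0, "ay": 0, "az": 13.5}, {"gripper": 3.0, "tx": -25.0, "ty": 3.2, "tz": 0, "ax": 0, "ay": 0, "az": 16.5}, {"gripper": 3.0, "tx": -29.5, "ty": 3.8, "tz": 0, "ax": 0, "ay": 0, "az": 19.5}, {"gripper": 3.0, "tx": -34.0, "ty": 4.4, "tz": 0, "ax": 0, "ay": 0, "az": 22.5}, {"gripper": 3.0, "tx": -38.0, "ty": 4.9, "tz": 0, "ax": 0, "ay": 0, "az": 25.0}, {"gripper": 3.0, "tx": -41.5, "ty": 5.4, "tz": 0, "ax": 0, "ay": 0, "az": 27.0}, {"gripper": 3.0, "tx": -43.3, "ty": 5.6, "tz": 0, "ax": 0, "ay": 0, "az": 28.0}, {"gripper": 3.0, "tx": -43.3, "ty": 5.6, "tz": 0, "ax": 0, "ay": 0, "az": 28.0}]'

```text
time_s: 22.95
ee_pos: [0.6056, -0.0489, 0.1495]
eef_rot: [-2.224, -2.219, 0.001]
contact_force: [0.3, -0.3, -1.6]
gripper_width: 0.0318
gripper_force: 40.1
```

Run:
```python
from h import *
s=ctrl.state();p,d=grab_frame("wrist")
q,_=grab_frame("side");cv2.imwrite("pics/w9.png",np.hstack([p[100:,140:500],q[100:,280:]])[:,:,::-1])
to((607.5,-45,35,90));print(s["gripper_width"])
```

```text
(607.5, -45, 35, 90) t [ 0.16  0.28 11.48] a [-0. -0.  0.]
0.031811197134395716
```

View pics/w9.png

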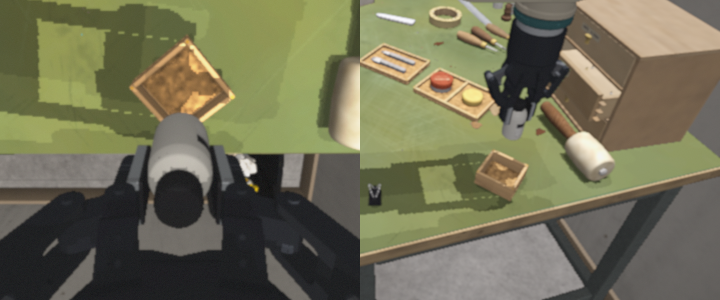

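The bottle is held upright above the caddy, which shows at wrist crop (183,95). The wax and tin sit in separate bays. I'll lower the bottle.

play_rows --plan '[{"gripper": 3.0, "tx": 0.2, "ty": 0.3, "tz": 2.0, "ax": 0, "ay": 0, "az": 0}, {"gripper": 3.0, "tx": 0.2, "ty": 0.3, "tz": 5.0, "ax": 0, "ay": 0, "az": 0}, {"gripper": 3.0, "tx": 0.2, "ty": 0.3, "tz": 8.0, "ax": 0, "ay": 0, "az": 0}, {"gripper": 3.0, "tx": 0.2, "ty": 0.3, "tz": 10.0, "ax": 0, "ay": 0, "az": 0}, {"gripper": 3.0, "tx": 0.2, "ty": 0.3, "tz": 11.0, "ax": 0, "ay": 0, "az": 0}, {"gripper": 3.0, "tx": 0.2, "ty": 0.3, "tz": 11.5, "ax": 0, "ay": 0, "az": 0}, {"gripper": 3.0, "tx": 0.2, "ty": 0.3, "tz": 11.5, "ax": 0, "ay": 0, "az": 0}, {"gripper": 3.0, "tx": 0.2, "ty": 0.3, "tz": 11.5, "ax": 0, "ay": 0, "az": 0}]'

```text
time_s: 23.85
ee_pos: [0.6086, -0.0444, 0.0366]
eef_rot: [2.219, 2.222, 0.002]
contact_force: [0.3, -0.2, 0.4]
gripper_width: 0.0321
gripper_force: 40.1
```

Run:
```python
from h import *
to((607.5,-45,35,90));s=ctrl.state();print(s["contact_force"],s["ee_pos"])
```

```text
(607.5, -45, 35, 90) t [-0.06 -0.11  0.16] a [0.1 0.  0.1]
[ 0.2583091  -0.15538043  0.35188832] [ 0.60859414 -0.04440995  0.0365574 ]
```

play_rows --plan '[{"gripper": 3.0, "tx": 0, "ty": -0.1, "tz": 0.15, "ax": 0, "ay": 0, "az": 0}, {"gripper": 3.0, "tx": 0, "ty": -0.1, "tz": 0.2, "ax": 0, "ay": 0, "az": 0}, {"gripper": 3.0, "tx": 0, "ty": -0.1, "tz": 0.2, "ax": 0, "ay": 0, "az": 0}, {"gripper": 3.6, "tx": 0, "ty": -0.1, "tz": 0.2, "ax": 0, "ay": 0, "az": 0}, {"gripper": 4.8, "tx": 0, "ty": -0.1, "tz": 0.2, "ax": 0, "ay": 0, "az": 0}, {"gripper": 4.8, "tx": 0, "ty": -0.1, "tz": 0.2, "ax": 0, "ay": 0, "az": 0}, {"gripper": 4.8, "tx": 0, "ty": -0.1, "tz": 0.2, "ax": 0, "ay": 0, "az": 0}, {"gripper": 4.8, "tx": 0, "ty": -0.1, "tz": -2.5, "ax": 0, "ay": 0, "az": 0}, {"gripper": 4.8, "tx": 0, "ty": -0.1, "tz": -7.0, "ax": 0, "ay": 0, "az": 0}, {"gripper": 4.8, "tx": 0, "ty": -0.1, "tz": -12.0, "ax": 0, "ay": 0, "az": 0}, {"gripper": 4.8, "tx": 0, "ty": -0.1, "tz": -14.0, "ax": 0, "ay": 0, "az": 0}, {"gripper": 4.8, "tx": 0, "ty": -0.1, "tz": -14.0, "ax": 0, "ay": 0, "az": 0}]'

```text
time_s: 25.05
ee_pos: [0.6088, -0.045, 0.1801]
eef_rot: [2.216, 2.218, 0.008]
contact_force: [0.0, -0.2, -0.2]
gripper_width: 0.048
gripper_force: 0.0
```

Run:
```python
from h import *
p,_=grab_frame("top");q,d=grab_frame("side");cv2.imwrite("pics/end.png",np.hstack([p[80:300,180:450],q[80:300,220:460]])[:,:,::-1].repeat(1,0))
cv2.imwrite("pics/end.png",cv2.resize(cv2.imread("pics/end.png"),None,fx=1.55,fy=1.55))
print(ctrl.state()["time_s"])
```

```text
25.15
```

View pics/end.png

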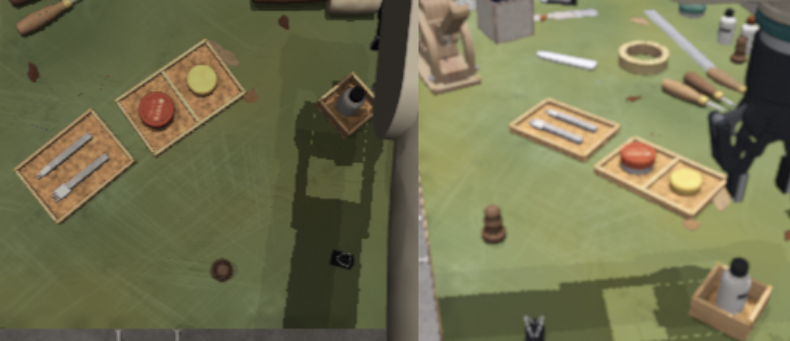

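All five things are in place: the irons at (65,165), the tin at (157,108), the wax at (202,80), and the bottle upright at (350,98). The slicker and clip haven't moved. I'll check that the tin and wax lie flat, then hand in.

Run:
```python
from h import *
p,d=grab_frame("top");ok=True
for t,h in(("tin_mid",.031),("wax_mid",.023)):
    r=regions_of(t,"top")[0];m=cv2.erode(r["pixels"].astype(np.uint8),np.ones((5,5)))>0
    P=cloud("top",None,d,m);f=np.linalg.lstsq(np.c_[P[:,:2],np.ones(len(P))],P[:,2],rcond=None)[0]
    print(t,rect(P),"z",np.median(P[:,2]).round(4),"slope deg",np.degrees(np.hypot(*f[:2])).round(1))
    ok&=abs(np.median(P[:,2])-h)<.004
if ok: print(ctrl.sign_off())
```

```text
tin_mid [594.1 251.   43.3  38.9  44.7] z 0.0305 slope deg 0.4
wax_mid [645.6 183.7  34.8  34.7 -50. ] z 0.0234 slope deg 1.4
the job is handed in; nothing more can be done
None
```

I handed the job in at about 25 s: both irons lie flat in the long tray, the wax and tin lie flat in separate bays, the bottle stands upright in the caddy, and the slicker and clip were not touched.

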